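Put the radio station on the air

ROBOT

A 7-joint arm with a two-finger parallel gripper is mounted at the origin on the work surface. World frame = base frame: x ahead of the robot, y to its left, z up, the work surface at z = 0. Lengths are in m, angles in rad, forces in N, time in s.
With the tool pointing down it reaches from about 0.425 to 0.925 m from the base axis. Payload 6.8 kg.
Tool frame: the origin (TCP) lies on the centre line of the jaws, within the pads' length; the fingertips stand 22 mm ahead of it and the grasp point (between the pads) lies 3 mm ahead of it; z points along the fingers, y is the direction in which the jaws open and shut (so a half turn about z gives the same grasp; the last joint's range is limited). The gripper opens to 88 mm and grips with 3 to 60 N. Pads are 20 mm wide; open, the fingers measure 115 mm over their backs; the gripper's body (75 mm by 178 mm) begins 61 mm behind the grasp point.
Start: joints at [-1.294, 0.477, 0.022, 1.555, -0.011, 1.109, -0.083], TCP at [0.253, 0.626, 0.223] pointing down, gripper open.
Joint ranges: [-2.96, 2.96], [-0.34, 2.1], [-1.41, 1.46], [0.24, 2.44], [-1.37, 4.51], [0.17, 1.92], [-2.96, 2.96]. Speed limits (rad/s): [2.39, 2.39, 3.14, 3.14, 3.14, 3.14, 3.14].

INTERFACE

Orientations are given as [roll, pitch, yaw] about the fixed x, y, z axes, in that order (R = Rz(yaw) Ry(pitch) Rx(roll)).
In Python, from cell import sensors, imaging, finish_job, spotter gives the robot as it stands.
- The arm moves only by the tool step_arm, never from a script. Its argument "deltas" is a list of rows, each a list of 7 numbers: the turn, a rotation vector about the tool's x, y, z in degrees, then the shift along the tool's x, y, z in m, then the opening in per cent of the stroke, from 0 (shut) to 100 (fully open). In form: [[wx, wy, wz, x, y, z, jaw], ...]. A call has 1 to 12 rows; each row is the pose to reach, as a shift and turn from the pose commanded when the call began, along the tool's axes at that moment; what a row does not reach only later rows make up. A row lasts 1/12 s, in which the tool goes at most 41.7 mm and 7.16 degrees, less where a joint would pass 70% of its speed; a pose out of reach is approached as far as the arm can. A call with a gripper value outside its range is refused whole. The fingers move at their own pace and stop on an object; the grip force is fixed at half the most. Time passes only in rows, so rows that repeat a pose let the fingers close. It gives the time, the measured TCP pose, the force and the opening at its end, in the units of the state.
- sensors.get_obs(): the state, without advancing time (a new reading comes with each control period).
- imaging.capture(name): name is "scene" or "top"; returns (picture, depth): 480x640x3 uint8, blue, green, red; 480x640 float32, m along the optical axis (not along the pixel's ray), 0 where there is no reading.
- imaging.get_calibration(name): a dict with "camera_matrix" (3x3 intrinsics, pixels), "eye" and "rotation" of the camera in the world. Camera axes: x right, y up, looking along -z (the intrinsics and any distortion apply to the point x, -y, -z); pixel columns grow to the right and rows downward; lengths in m; the calibration is good to about 2 mm. A picture is of the moment at which its call begins. get_calibration takes no time and is no camera call.
- finish_job(): hands the job in, once; it reports no verdict.
Trained networks look in the newest picture that a camera, given by its name, has taken for a name from the list of things; names that differ only in an ending like _2 or _b are one class to them, and where a whole thing is asked for, a point or a joint stands for the part that bears it (a point fixed in the world has none). Each returns a list of dicts, best first, with "score" (0 to 1); they miss things now and then, are a little off and sometimes report something else, mostly with a low value. They report only what shows in the picture. A call takes as long as a camera call. They do not tell look-alikes from the thing itself.
- spotter.outline_of(label, camera): "region" (480x640 bool, what is visible of it) and "rect" ([left, top, width, height] in pixels, round what is visible of it).
The state is a dict: "time_s": time; "qpos": joint angles; "qvel": joint speeds; "joint_torque": joint torques, N m; "tool_pos": TCP position; "orientation": TCP orientation; "ft_force": force on the tool from outside, world axes, zero at the start; "torque": the same for the moment, N m; "finger_gap": finger opening in m.
Only numpy, scipy, OpenCV 4.12 (cv2) and the standard library are available. Lean on these libraries where they do the work, as an engineer would, in place of code of your own. Each camera call takes 0.05 s, during which the arm holds its last target.

TASK

Put the station on the air, in this order: press the yellow end of the blue antenna switch's rocker fully down, then the green end of the dark power unit's rocker fully down, then push the orange talk bar on the desk microphone fully down with the fingers and finish while still holding it down. Leave the amplifier's red rocker off. Only press: lift nothing, and leave the microphone, mug, carton and roll of tape where they stand.

Things in the scene. Friction and masses are not known exactly. Their poses are not given: they have to be found in the camera images.
- antenna: Blue antenna switch box, fixed to the desk, 120 mm (x) by 110 mm (y) by 50 mm high, rocker in the middle of its top. Origin at the centre of its underside, z up; +x is the side of the rocker's yellow end and of the rear sockets.
- antenna_rocker (a joint): Rocker (yellow and white) on the blue antenna switch box, 64 mm (unit x) by 34 (y) by 10 thick, hinged at its middle about the unit's y axis, 64 mm above the desk; yellow half to +x, white half to -x. Joint in rad: -0.15 = yellow end up (start), +0.15 = yellow end fully down. No spring: it stays where it is left, so push to its stop; about 2 to 4 N over 6.9 mm at the press point.
- antenna_press (a point): Point on the top face of the blue antenna switch box's yellow paddle half, 23 mm from the hinge and 9 mm from the paddle's end; it moves with the paddle, 72 mm above the desk while that end is up. Press straight down here.
- power: Dark power unit, fixed to the desk, 120 mm (x) by 110 mm (y) by 60 mm high, rocker in the middle of its top. Origin at the centre of its underside, z up; +x is the side of the rocker's green end and of the rear sockets.
- power_rocker (a joint): Rocker (green and white) on the dark power unit, 64 mm (unit x) by 34 (y) by 10 thick, hinged at its middle about the unit's y axis, 74 mm above the desk; green half to +x, white half to -x. Joint in rad: -0.15 = green end up (start), +0.15 = green end fully down. No spring: it stays where it is left, so push to its stop; about 2 to 4 N over 6.9 mm at the press point.
- power_press (a point): Point on the top face of the dark power unit's green paddle half, 23 mm from the hinge and 9 mm from the paddle's end; it moves with the paddle, 82 mm above the desk while that end is up. Press straight down here.
- amp: Beige amplifier control box, fixed to the desk, 120 mm (x) by 110 mm (y) by 60 mm high, rocker in the middle of its top. Origin at the centre of its underside, z up; +x is the side of the rocker's red end and of the rear sockets.
- amp_rocker (a joint): Rocker (red and white) on the beige amplifier control box, 64 mm (unit x) by 34 (y) by 10 thick, hinged at its middle about the unit's y axis, 74 mm above the desk; red half to +x, white half to -x. Joint in rad: -0.15 = red end up (start), +0.15 = red end fully down. No spring: it stays where it is left, so push to its stop; about 2 to 4 N over 6.9 mm at the press point.
- mic: Black desk microphone, loose, 0.85 kg: base 120 mm (x) by 110 mm (y) by 30 mm high, origin at the centre of its underside, z up. A short gooseneck with a silver head, up to 125 mm high, stands at its +x +y corner (x above 0, y above +24 mm). The orange talk bar is on the base's top, centred 12 mm to -x and 12 mm to -y of the origin.
- talk_bar (a joint): Orange talk bar of the microphone, 42 mm (mic x) by 60 mm (mic y), slides straight down. Joint in m: 0 = released, 0.006 = fully down. Sprung: starts to move at about 1.4 N, fully down at about 4 N; it comes back up when let go.
- talk_bar_top (a point): Centre of the talk bar's flat top face, 44 mm above the desk when released; moves with the bar.
- mug: White mug, loose, 76 mm across, 90 mm high, handle at its +y; origin at the centre of its underside.
- carton: Small cardboard carton with a blue band, loose, 50 by 60 by 75 mm high; origin at the centre of its underside.
- tape: Grey roll of tape lying flat, loose, 90 mm across, 24 mm high; origin at the centre of its underside.
Not all that is in view belongs to the job. Leave any pink look-alike of the mic alone.

How it is judged:
On the way, in this order (a step that is already met when the one before it is completed fails the run):
1. the antenna rocker is switched to its yellow end (value of joint antenna_rocker above 0.1 rad), for 0.1 s.
2. then the power rocker is switched to its green end (value of joint each of antenna_rocker, power_rocker above 0.1 rad), for 0.1 s.
3. then the talk bar is held down by the fingers (all of step 2 and value of joint talk_bar above 0.0045 m and contact force between the fingers and mic above 1 N), for 0.2 s.
At the end, for the whole second after the job is handed in: Antenna and power rockers both beyond 0.10 rad towards their coloured ends, amplifier rocker still off (below -0.12 rad), the talk bar pressed at least 4.5 mm of its 6 mm by the fingers (over 1 N), the microphone level (0.1 rad), and microphone, mug, carton and tape within 25 mm of where they stood (all of step 3 and value of joint amp_rocker below -0.12 rad and distance of each of mic, mug, carton, tape from where it was at the start of the episode below 0.025 m and angle between mic's own z axis and vertical below 0.1 rad); the arm keeps its last pose, push and grip.
It fails at once if the power is switched on before the antenna is selected (value of joint power_rocker above 0.05 rad and value of joint antenna_rocker below 0.08 rad).
It fails at once if the talk bar is pressed before antenna and power are on (value of joint talk_bar above 0.003 m and value of joint any of power_rocker, antenna_rocker below 0.08 rad).
It fails at once if the amplifier rocker is switched (value of joint amp_rocker above -0.08 rad).
It fails at once if the microphone is lifted, pushed away (25 mm) or tipped (distance of mic from where it was at the start of the episode above 0.025 m or height (world z) of mic above 0.01 m or angle between mic's own z axis and vertical above 0.2 rad).
It fails at once if mug, carton or tape is moved more than 25 mm, lifted or tipped (distance of any of mug, carton, tape from where it was at the start of the episode above 0.025 m or height (world z) of any of mug, carton, tape above 0.01 m or angle between any of mug, carton, tape's own z axis and vertical above 0.3 rad).
It also fails if it takes over 51 s, if anything falls off the work surface, if the arm or the gripper's body presses on something with over 40 N, if the wrist force passes 120 N, or if a joint passes its speed limit or range.

## Working session

There is one attempt and no reset: what is moved stays moved. The work goes in short steps, Python scripts to look and compute and a tool call to move; the robot and the scene stay as the last step left them, time stands still between calls to the robot, and variables do not carry over. Pictures are saved under pics/ and viewed, and the job is handed in when it is done.

Besides the shell and the picture viewer there is one more tool, called after "Call:" as a command line: name --pt "numbers of a row" for each row, then --argument value for the rest. step_arm: Moves the arm, as the interface text tells. Its arguments: {"type":"object","properties":{"deltas":{"type":"array","items":{"type":"array","items":{"type":"number"}}}},"required":["deltas"]}

```bash
mkdir -p pics; ls; python3 - <<'E'
from cell import sensors, imaging
import cv2,numpy as np
o=sensors.get_obs()
for k in o: print(k,np.round(o[k],3))
for n in("scene","top"):
    p,d=imaging.capture(n); cv2.imwrite(f"pics/{n}0.png",p); np.save(f"{n}d.npy",d)
    c=imaging.get_calibration(n); print(n,{k:np.round(v,4).tolist() if not isinstance(v,str) else v for k,v in c.items()})
E
```

```text
pics
time_s 0.0
qpos [-1.294  0.478  0.022  1.556 -0.011  1.109 -0.083]
qvel [-0.001 -0.002  0.002  0.     0.001  0.002  0.   ]
joint_torque [ 0.0000e+00 -5.8284e+01  1.5350e+00 -2.7261e+01 -5.4000e-02  1.7000e-02
  0.0000e+00]
tool_pos [0.253 0.625 0.222]
orientation [-3.14   0.     2.757]
ft_force [-0.974  0.65   0.2  ]
torque [0.019 0.008 0.019]
finger_gap 0.088
scene {'camera_matrix': [[442.8406, 0.0, 320.0549], [0.0, 442.8406, 234.387], [0.0, 0.0, 1.0]], 'eye': [1.3932, 0.114, 0.77], 'rotation': [0.9114, -0.0113, 1.6354]}
top {'camera_matrix': [[442.4113, 0.0, 320.724], [0.0, 442.4113, 244.0221], [0.0, 0.0, 1.0]], 'eye': [0.351, 0.0846, 1.0264], 'rotation': [0.1324, -0.0216, -1.5905]}
```

View pics/scene0.png

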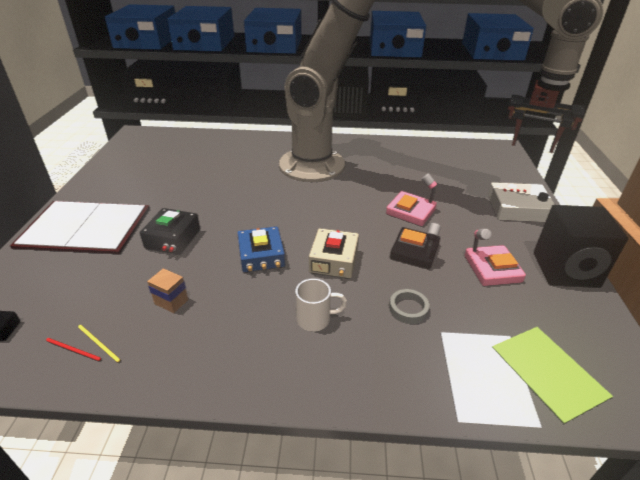

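View pics/top0.png

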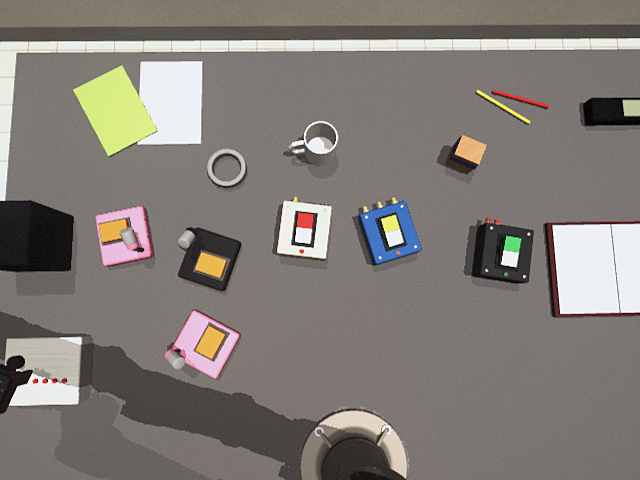

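The top view shows the candidate microphones: pink at (124,236), pink at (205,343) and black at (210,259). The black one fits the description. The units are blue (390,232), dark (502,252) and beige (304,230). Next I'll measure positions and view an enlarged crop.

```bash
cat > h.py <<'E'
import numpy as np,cv2
from cell import imaging,sensors,spotter
from scipy.spatial.transform import Rotation as R
def cloud(n,d):
    c=imaging.get_calibration(n);K=np.array(c["camera_matrix"])
    v,u=np.mgrid[0:480,0:640]
    X=(u-K[0,2])/K[0,0]*d;Y=-(v-K[1,2])/K[1,1]*d
    P=np.stack([X,Y,-d],-1)
    r=np.array(c["rotation"])
    M=R.from_euler('xyz',r).as_matrix() if r.ndim==1 else r
    return P@M.T+np.array(c["eye"])
E
python3 - <<'E'
from h import *
for n,rois in (("top",dict(yellow=(375,205,410,255),green=(495,230,525,270),red=(290,205,320,250),orange=(190,245,230,282))),
  ("scene",dict(yellow=(245,225,275,255),green=(150,205,185,230),red=(320,228,350,255),orange=(395,225,430,248)))):
    p=cv2.imread(f"pics/{n}0.png");P=cloud(n,np.load(f"{n}d.npy"))
    H=cv2.cvtColor(p,cv2.COLOR_BGR2HSV).astype(int)
    hue=dict(yellow=(25,35),green=(45,75),red=(0,6),orange=(10,22))
    desk=P[300:330,400:450].reshape(-1,3) if n=="top" else P[330:350,200:260].reshape(-1,3)
    print(n,"desk z",np.median(desk[:,2]))
    for k,(a,b,c,d) in rois.items():
        m=np.zeros((480,640),bool)
        h=H[b:d,a:c]
        m[b:d,a:c]=(h[...,0]>=hue[k][0])&(h[...,0]<=hue[k][1])&(h[...,1]>130)&(h[...,2]>90)
        q=P[m]; q=q[np.abs(q[:,2]-np.median(q[:,2]))<.012]
        rect=cv2.minAreaRect((q[:,:2]*1000).astype(np.float32))
        print(k,m.sum(),np.round(np.median(q,0),4),[np.round(x,1) for x in rect], np.round(q[:,2].min(),3),np.round(q[:,2].max(),3))
    # boxes
p=cv2.imread("pics/top0.png")
a=cv2.resize(p[185:300,165:280],(460,460),interpolation=2);b=cv2.resize(p[190:300,440:550],(300,300));
cv2.imwrite("pics/mic.png",a)
for lab in("mic","antenna","power","amp","mug","carton","tape"):
    P=cloud("top",np.load("topd.npy"))
    for r in spotter.outline_of(lab,"top")[:3]:
        q=P[r["region"]]; q=q[q[:,2]>.02 if lab!="tape" else q[:,2]>.01]
        q=q[np.isfinite(q).all(1)]
        rr=cv2.minAreaRect((q[:,:2]*1000).astype(np.float32))
        print(lab,round(r["score"],2),r["rect"],[np.round(x,1) for x in rr],np.round(np.percentile(q[:,2],[50,99]),3))
E
```

```text
top desk z 0.0008434516510804624
yellow 229 [ 0.5214 -0.0915  0.0721] [array([521.1, -92.1]), array([30. , 35.9]), np.float64(15.8)] 0.064 0.077
green 229 [ 0.4694 -0.3544  0.0825] [array([ 469.9, -355.2]), array([37.9, 30.4]), np.float64(80.1)] 0.074 0.088
red 234 [0.5288 0.095  0.0819] [array([528.7,  95.1]), array([34.5, 29.5]), np.float64(80.7)] 0.073 0.087
orange 527 [0.4391 0.3058 0.0442] [array([440.4, 307.2]), array([62.2, 42.1]), np.float64(70.6)] 0.032 0.05
scene desk z 0.00033271926549222064
yellow 82 [ 0.525  -0.0869  0.0718] [array([522.1, -87.7]), array([30.2, 35.3]), np.float64(14.5)] 0.06 0.075
  return _methods._mean(a, axis=axis, dtype=dtype,
  ret = ret.dtype.type(ret / rcount)
  ret = um.true_divide(
Traceback (most recent call last):
ValueError: zero-size array to reduction operation minimum which has no identity
```

```bash
python3 - <<'E'
from h import *
p=cv2.imread("pics/top0.png")
a=cv2.resize(p[185:300,165:280],(460,460),interpolation=2)
cv2.imwrite("pics/mic.png",a)
P=cloud("top",np.load("topd.npy"))
for lab in("mic","antenna","power","amp","mug","carton","tape"):
    for r in spotter.outline_of(lab,"top")[:3]:
        q=P[r["region"]]; q=q[q[:,2]>.02 if lab!="tape" else q[:,2]>.01]
        rr=cv2.minAreaRect((q[:,:2]*1000).astype(np.float32))
        print(lab,round(r["score"],2),r["rect"],[np.round(x,1) for x in rr],np.round(np.percentile(q[:,2],[50,99]),3))
E
```

```text
mic 0.92 [95.2, 205.6, 58.2, 62.3] [array([472.5, 323.1]), array([515.2, 144.8]), np.float64(78.7)] [0.031 0.119]
mic 0.91 [165.0, 310.6, 78.3, 67.4] [array([318.6, 250.3]), array([147.5, 303.6]), np.float64(37.0)] [0.031 0.119]
mic 0.84 [174.9, 229.5, 65.5, 61.8] [array([420.3, 222.2]), array([306.2, 119. ]), np.float64(69.6)] [0.031 0.119]
antenna 0.69 [356.5, 195.8, 67.1, 69.0] [array([477.4, -17. ]), array([146.3, 289.5]), np.float64(24.4)] [0.051 0.075]
power 0.87 [471.2, 219.0, 61.7, 63.0] [array([ 443.8, -163.9]), array([148.9, 509.2]), np.float64(4.2)] [0.061 0.086]
power 0.71 [381.4, 216.9, 25.0, 26.2] [array([447.9,  -6. ]), array([ 66.6, 256.8]), np.float64(32.4)] [0.07  0.077]
amp 0.56 [277.1, 199.8, 54.8, 60.5] [array([468.7, 103.4]), array([109.4, 228.4]), np.float64(82.5)] [0.061 0.085]
mug 0.77 [286.5, 120.7, 51.9, 48.2] [array([555.6, 102.6]), array([107.3, 396.4]), np.float64(79.9)] [0.065 0.094]
carton 0.59 [447.6, 137.8, 38.6, 36.3] [array([ 517.4, -121.5]), array([ 73.3, 524.7]), np.float64(46.9)] [0.074 0.08 ]
```

View pics/mic.png

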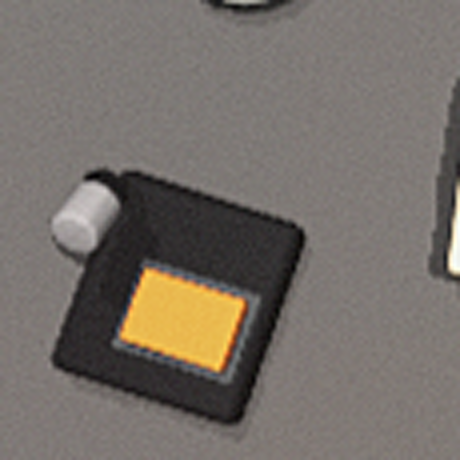

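```bash
python3 - <<'E'
from h import *
d=np.load("topd.npy");P=cloud("top",d);p=cv2.imread("pics/top0.png")
rois=dict(antenna=(355,190,425,270,.05),power=(468,215,535,290,.06),amp=(272,195,335,265,.06),mic=(172,225,245,295,.03))
for k,(a,b,c,e,h) in rois.items():
    q=P[b:e,a:c].reshape(-1,3)
    t=q[np.abs(q[:,2]-h)<.006]; rr=cv2.minAreaRect((t[:,:2]*1000).astype(np.float32))
    print(k,"boxtop",[np.round(x,1) for x in rr])
    t=q[(q[:,2]>h+.010)&(q[:,2]<h+.04)]if k!="mic" else q[np.abs(q[:,2]-.0443)<.005]
    rr=cv2.minAreaRect((t[:,:2]*1000).astype(np.float32)); print("  paddle",[np.round(x,1) for x in rr])
    if k=="mic":
        t=q[(q[:,2]>.055)&(q[:,2]<.2)]; 
        c0=np.array([.440,.3065]);th=np.radians(-19.4);ex=np.array([np.cos(th),np.sin(th)]);ey=np.array([-ex[1],ex[0]])
        r=(t[:,:2]-c0); print("neck rel bar in mic axes x",np.round(np.percentile(r@ex,[1,50,99]),3),"y",np.round(np.percentile(r@ey,[1,50,99]),3),t[:,2].max())
d=np.load("scened.npy");P=cloud("scene",d)
for k,(a,b,c,e,h) in dict(antenna=(245,225,275,255,.072),power=(150,205,185,228,.082),mic=(395,225,430,248,.044)).items():
    q=P[b:e,a:c].reshape(-1,3); t=q[np.abs(q[:,2]-h)<.007]
    rr=cv2.minAreaRect((t[:,:2]*1000).astype(np.float32)); print(k,"scene paddle",[np.round(x,1) for x in rr])
E
```

```text
antenna boxtop [array([505.4, -95.1]), array([120.4, 110.6]), np.float64(16.2)]
  paddle [array([504.9, -95.5]), array([63.2, 44.4]), np.float64(15.8)]
power boxtop [array([ 453.9, -350.5]), array([111.5, 120.2]), np.float64(79.3)]
  paddle [array([ 453.6, -351.3]), array([45.4, 64. ]), np.float64(79.9)]
amp boxtop [array([512.5,  98. ]), array([109.9, 120.2]), np.float64(82.3)]
  paddle [array([512. ,  98.1]), array([43.4, 63.4]), np.float64(80.3)]
mic boxtop [array([453.9, 314.3]), array([110.3, 119.5]), np.float64(70.5)]
  paddle [array([459.9, 306.5]), array([66.1, 95.6]), np.float64(88.8)]
neck rel bar in mic axes x [0.015 0.036 0.059] y [0.039 0.049 0.063] 0.12294458764213967
antenna scene paddle [array([509.8, -90. ]), array([65.4, 34. ]), np.float64(15.9)]
power scene paddle [array([ 460.1, -344.2]), array([37.1, 63.5]), np.float64(76.9)]
mic scene paddle [array([441.6, 311.8]), array([60.2, 46.7]), np.float64(70.7)]
```

```bash
cat > go.py <<'E'
import sys
from h import *
from scipy.spatial.transform import Rotation as R
def show(*wps):
    o=sensors.get_obs();p=np.array(o["tool_pos"]);M=R.from_euler('xyz',o["orientation"])
    print("now",np.round(p,4),np.round(np.degrees(o["orientation"]),2),"F",np.round(o["ft_force"],1),"t",o["time_s"],np.round(o["qpos"],2))
    for x,y,z,yaw in wps:
        T=R.from_euler('xyz',[180,0,yaw],degrees=True)
        print((x,y,z,yaw),np.round((M.inv()*T).as_rotvec(degrees=True),1),np.round(M.inv().apply(np.array([x,y,z])-p),4))
if __name__=="__main__":
    show(*[tuple(map(float,a.split(","))) for a in sys.argv[1:]])
E
python3 go.py .45,.35,.222,90 .5295,-.0865,.20,16.1
```

```text
now [0.2534 0.6256 0.223 ] [-179.99    0.    157.95] F [-1.1  0.3 -0.5] t 0.45 [-1.29  0.48  0.02  1.56 -0.01  1.11 -0.08]
(0.45, 0.35, 0.222, 90.0) [-0.   0.  67.9] [-0.2857 -0.1816  0.001 ]
(0.5295, -0.0865, 0.2, 16.1) [ -0.    0.  141.8] [-0.5233 -0.5563  0.0231]
```

Call:
step_arm --pt "0 0 68 -0.286 -0.182 0 0" --pt "0 0 68 -0.286 -0.182 0 0" --pt "0 0 68 -0.286 -0.182 0 0" --pt "0 0 68 -0.286 -0.182 0 0" --pt "0 0 68 -0.286 -0.182 0 0" --pt "0 0 68 -0.286 -0.182 0 0" --pt "0 0 68 -0.286 -0.182 0 0" --pt "0 0 68 -0.286 -0.182 0 0" --pt "0 0 68 -0.286 -0.182 0 0" --pt "0 0 68 -0.286 -0.182 0 0" --pt "0 0 68 -0.286 -0.182 0 0"

```text
time_s: 1.37
tool_pos: [0.4509, 0.3486, 0.2233]
orientation: [3.141, -0.0, 1.565]
ft_force: [0.5, -0.2, -0.0]
finger_gap: 0.0182
```

```bash
python3 go.py .5295,-.0865,.20,16.1
```

```text
now [0.4509 0.3486 0.2233] [ 1.7998e+02 -1.0000e-02  8.9700e+01] F [ 0.5 -0.2 -0. ] t 1.3667 [-1.05  0.31  0.36  1.83 -0.13  1.02 -0.65]
(0.5295, -0.0865, 0.2, 16.1) [ 0.  -0.  73.6] [-0.4347  0.0809  0.0232]
```

Call:
step_arm --pt "0 0 73.6 -0.4347 0.081 0.023 0" --pt "0 0 73.6 -0.4347 0.081 0.023 0" --pt "0 0 73.6 -0.4347 0.081 0.023 0" --pt "0 0 73.6 -0.4347 0.081 0.023 0" --pt "0 0 73.6 -0.4347 0.081 0.023 0" --pt "0 0 73.6 -0.4347 0.081 0.023 0" --pt "0 0 73.6 -0.4347 0.081 0.023 0" --pt "0 0 73.6 -0.4347 0.081 0.023 0" --pt "0 0 73.6 -0.4347 0.081 0.023 0" --pt "0 0 73.6 -0.4347 0.081 0.023 0" --pt "0 0 73.6 -0.4347 0.081 0.023 0" --pt "0 0 73.6 -0.4347 0.081 0.023 0"

```text
time_s: 2.37
tool_pos: [0.5309, -0.0911, 0.2004]
orientation: [3.138, -0.0, 0.279]
ft_force: [0.3, 0.4, 0.1]
finger_gap: 0.0005
```

```bash
python3 go.py .5295,-.0865,.102,16.1
```

```text
now [ 0.5309 -0.0911  0.2004] [ 1.7981e+02 -1.0000e-02  1.5980e+01] F [0.3 0.4 0.1] t 2.3667 [-0.56  0.34  0.77  1.95 -0.29  0.96 -0.95]
(0.5295, -0.0865, 0.102, 16.1) [ 0.2 -0.  -0.1] [-0.0002 -0.0051  0.0984]
```

Call:
step_arm --pt "0 0 0 0 0 0.04 0" --pt "0 0 0 0 0 0.08 0" --pt "0 0 0 0 0 0.096 0" --pt "0 0 0 0 0 0.096 0" --pt "0 0 0 0 0 0.096 0"

```text
time_s: 2.78
tool_pos: [0.5306, -0.0841, 0.1037]
orientation: [-3.141, 0.002, 0.288]
ft_force: [-0.4, 0.6, 1.0]
finger_gap: 0.0007
```

```bash
python3 go.py .5295,-.0865,.102,16.1; python3 - <<'E'
from h import *
for n,(a,b,c,e) in dict(scene=(200,180,330,290),top=(340,180,440,280)).items():
    p,d=imaging.capture(n); cv2.imwrite(f"pics/{n}1.png",cv2.resize(p[b:e,a:c],None,fx=4,fy=4))
E
```

```text
now [ 0.5306 -0.0841  0.1037] [-1.7996e+02  9.0000e-02  1.6530e+01] F [-0.4  0.6  1. ] t 2.7833 [-0.48  0.48  0.67  2.02 -0.42  0.78 -0.84]
(0.5295, -0.0865, 0.102, 16.1) [-0.   0.1  0.4] [-0.0017  0.0019  0.0017]
```

View pics/scene1.png

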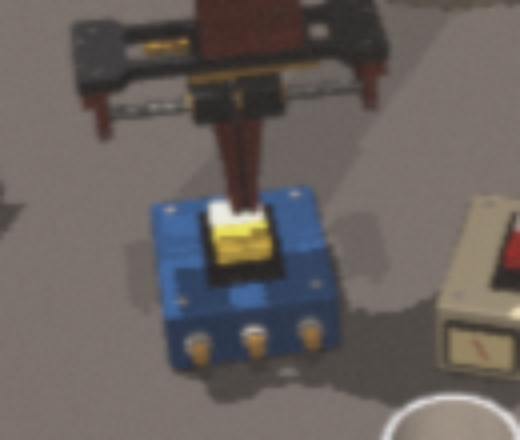

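```bash
python3 - <<'E'
from h import *
c=imaging.get_calibration("scene");K=np.array(c["camera_matrix"]);M=R.from_euler('xyz',c["rotation"]).as_matrix()
def pr(P):
    q=M.T@(np.array(P)-c["eye"]); return np.array([K[0,2]+K[0,0]*q[0]/-q[2],K[1,2]-K[1,1]*q[1]/-q[2]])
f=lambda P:np.round((pr(P)-[200,180])*4,0)
print("tip",f([.5306,-.0841,.0817]),"tip front",f([.540,-.081,.0817]),"press",f([.5295,-.0865,.072]),"press top-est",f([.5275,-.0888,.072]),"hinge",f([.5074,-.0927,.069]))
p,d=imaging.capture("scene");P=cloud("scene",d)
q=P[180:236,200:330].reshape(-1,3)
for z0 in(.083,.09,.1):
    t=q[(np.abs(q[:,2]-z0)<.004)]; print(z0,len(t),np.round(np.median(t,0),4) if len(t) else 0, np.round(t.min(0),3),np.round(t.max(0),3))
E
```

```text
tip [241. 230.] tip front [244. 239.] press [239. 240.] press top-est [236. 238.] hinge [236. 222.]Traceback (most recent call last):
  File "<stdin>", line 10, in <module>
    return umr_minimum(a, axis, None, out, keepdims, initial, where)
ValueError: zero-size array to reduction operation minimum which has no identity
```

View pics/top1.png

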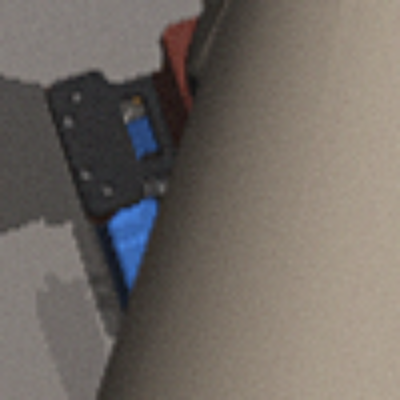

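```bash
python3 - <<'E'
from h import *
p,d=imaging.capture("scene"); o=cv2.imread("pics/scene0.png")
a,b,c,e=235,205,290,260
f=lambda p:cv2.resize(p[b:e,a:c],None,fx=7,fy=7,interpolation=cv2.INTER_NEAREST)
cv2.imwrite("pics/cmp.png",np.hstack([f(o),f(p)]))
P=cloud("scene",d)
for v in range(205,250,3): print(v,np.round(P[v,260],3),p[v,260])
E
```

```text
205 [ 0.563 -0.071  0.202] [45 57 64]
208 [ 0.558 -0.072  0.19 ] [39 44 49]
211 [ 0.542 -0.077  0.17 ] [40 44 64]
214 [ 0.541 -0.077  0.161] [40 42 60]
217 [ 0.541 -0.078  0.152] [38 40 58]
220 [ 0.54  -0.079  0.143] [43 43 59]
223 [ 0.54  -0.08   0.134] [41 43 55]
226 [ 0.541 -0.08   0.125] [37 41 51]
229 [ 0.543 -0.08   0.118] [41 42 54]
232 [ 0.541 -0.081  0.107] [101 107 116]
235 [1.393 0.114 0.77 ] [197 223 226]
238 [ 0.52  -0.088  0.071] [ 89 215 225]
241 [ 0.534 -0.085  0.072] [ 63 135 164]
244 [ 0.538 -0.085  0.067] [ 60 128 154]
247 [ 0.534 -0.087  0.053] [41 43 43]
```

View pics/cmp.png

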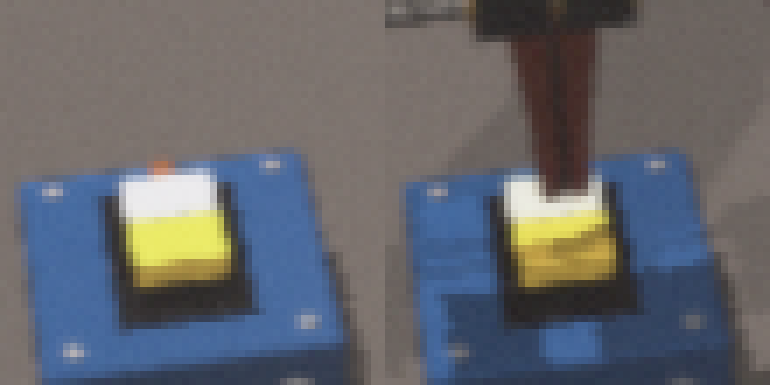

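The tip is over the yellow half and lines up with the scene view. I'll descend by feel.

Call:
step_arm --pt "0 0 0 0 0 0.003 0" --pt "0 0 0 0 0 0.006 0" --pt "0 0 0 0 0 0.009 0" --pt "0 0 0 0 0 0.01 0" --pt "0 0 0 0 0 0.01 0"

```text
time_s: 3.4
tool_pos: [0.5305, -0.0851, 0.0937]
orientation: [-3.141, 0.001, 0.285]
ft_force: [0.1, -0.2, 0.2]
finger_gap: 0.0005
```

Call:
step_arm --pt "0 0 0 0 0 0.002 0" --pt "0 0 0 0 0 0.004 0" --pt "0 0 0 0 0 0.004 0"

```text
time_s: 3.65
tool_pos: [0.5305, -0.0851, 0.0897]
orientation: [-3.141, 0.001, 0.285]
ft_force: [0.5, -0.5, -0.2]
finger_gap: 0.001
```

Call:
step_arm --pt "0 0 0 0 0 0.003 0" --pt "0 0 0 0 0 0.006 0" --pt "0 0 0 0 0 0.008 0" --pt "0 0 0 0 0 0.008 0"

```text
time_s: 3.98
tool_pos: [0.5304, -0.0851, 0.0815]
orientation: [-3.141, 0.001, 0.285]
ft_force: [-0.1, 0.1, -1.3]
finger_gap: 0.0003
```

```bash
python3 - <<'E'
from h import *
p,d=imaging.capture("scene"); 
a,b,c,e=235,205,290,260
cv2.imwrite("pics/c2.png",cv2.resize(p[b:e,a:c],None,fx=7,fy=7,interpolation=cv2.INTER_NEAREST))
P=cloud("scene",d)
for v in range(220,250,2): print(v,np.round(P[v,260],3),p[v,260])
print(sensors.get_obs()["ft_force"])
E
```

```text
220 [ 0.536 -0.08   0.14 ] [42 44 58]
222 [ 0.536 -0.08   0.133] [35 37 48]
224 [ 0.542 -0.079  0.132] [42 41 51]
226 [ 0.539 -0.081  0.124] [35 36 47]
228 [1.393 0.114 0.77 ] [37 40 50]
230 [ 0.543 -0.08   0.115] [39 40 51]
232 [ 0.544 -0.081  0.109] [38 41 54]
234 [ 0.54  -0.082  0.1  ] [41 41 56]
236 [ 0.542 -0.082  0.095] [43 46 65]
238 [ 0.541 -0.083  0.088] [44 46 66]
240 [ 0.541 -0.083  0.082] [ 49  78 101]
242 [ 0.54  -0.084  0.074] [ 59 129 155]
244 [ 0.539 -0.085  0.067] [ 57 119 145]
246 [ 0.529 -0.087  0.052] [38 41 45]
248 [ 0.538 -0.086  0.053] [38 39 42]
[-0.23115283 -0.38339455 -0.18279842]
```

View pics/c2.png

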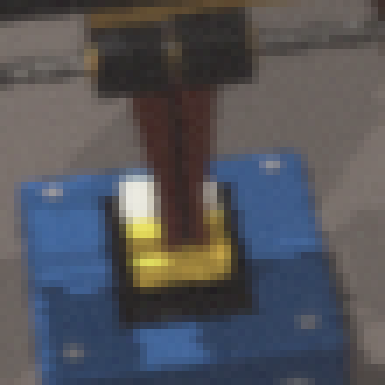

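Call:
step_arm --pt "0 0 0 0 0 0.003 0" --pt "0 0 0 0 0 0.006 0" --pt "0 0 0 0 0 0.008 0" --pt "0 0 0 0 0 0.008 0"

```text
time_s: 4.37
tool_pos: [0.5308, -0.0851, 0.0737]
orientation: [-3.142, 0.0, 0.285]
ft_force: [0.4, 0.1, -0.5]
finger_gap: 0.0003
```

Call:
step_arm --pt "0 0 0 0 0 0.002 0" --pt "0 0 0 0 0 0.004 0" --pt "0 0 0 0 0 0.004 0"

```text
time_s: 4.62
tool_pos: [0.5312, -0.085, 0.07]
orientation: [3.141, -0.001, 0.286]
ft_force: [0.4, -0.5, -0.0]
finger_gap: 0.0009
```

Call:
step_arm --pt "0 0 0 0 0 0.002 0" --pt "0 0 0 0 0 0.004 0" --pt "0 0 0 0 0 0.004 0"

```text
time_s: 4.87
tool_pos: [0.5317, -0.085, 0.0669]
orientation: [-3.141, -0.002, 0.285]
ft_force: [-0.2, 1.4, 12.3]
finger_gap: 0.0006
```

```bash
python3 - <<'E'
from h import *
p,d=imaging.capture("scene"); 
a,b,c,e=235,205,290,260
cv2.imwrite("pics/c3.png",cv2.resize(p[b:e,a:c],None,fx=7,fy=7,interpolation=cv2.INTER_NEAREST))
P=cloud("scene",d)
for v in range(234,250,1): print(v,np.round(P[v,260],3),p[v,260])
print(sensors.get_obs()["ft_force"])
E
```

```text
234 [ 0.546 -0.081  0.104] [40 42 59]
235 [ 0.542 -0.082  0.098] [40 43 60]
236 [ 0.545 -0.081  0.097] [42 42 58]
237 [ 0.543 -0.082  0.093] [40 41 58]
238 [ 0.546 -0.082  0.092] [39 40 58]
239 [ 0.543 -0.083  0.086] [41 45 63]
240 [ 0.543 -0.083  0.083] [40 43 64]
241 [ 0.544 -0.083  0.081] [44 47 68]
242 [ 0.547 -0.082  0.08 ] [42 45 67]
243 [ 0.541 -0.084  0.072] [42 45 67]
244 [ 0.545 -0.083  0.072] [43 51 74]
245 [ 0.543 -0.084  0.067] [46 72 95]
246 [ 0.541 -0.085  0.062] [ 52 108 128]
247 [ 0.537 -0.086  0.056] [ 54 110 125]
248 [ 0.538 -0.086  0.053] [40 53 58]
249 [ 0.54  -0.085  0.052] [41 40 44]
[-0.35364088  2.1076674  10.92037624]
```

View pics/c3.png

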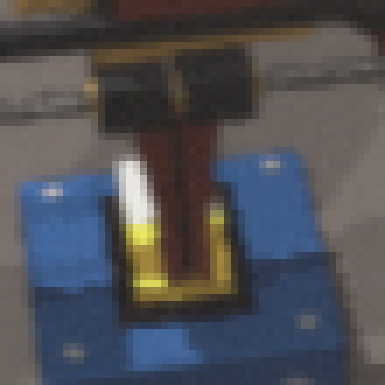

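Call:
step_arm --pt "0 0 0 0 0 0.001 0" --pt "0 0 0 0 0 0.002 0" --pt "0 0 0 0 0 0.002 0"

```text
time_s: 5.17
tool_pos: [0.5318, -0.085, 0.0665]
orientation: [-3.14, -0.002, 0.285]
ft_force: [-6.5, 4.1, 30.3]
finger_gap: 0.0003
```

Call:
step_arm --pt "0 0 0 0 0 -0.03 0" --pt "0 0 0 0 0 -0.06 0" --pt "0 0 0 0 0 -0.1 0" --pt "0 0 0 0 0 -0.1 0" --pt "0 0 0 0 0 -0.1 0"

```text
time_s: 5.58
tool_pos: [0.5317, -0.0854, 0.1655]
orientation: [3.141, -0.003, 0.285]
ft_force: [-0.5, 0.3, 0.1]
finger_gap: 0.0006
```

```bash
python3 go.py .4815,-.3495,.165,-10.8;  python3 - <<'E'
from h import *
p,d=imaging.capture("scene"); P=cloud("scene",d)
a,b,c,e=235,205,290,260
cv2.imwrite("pics/c4.png",cv2.resize(p[b:e,a:c],None,fx=7,fy=7,interpolation=cv2.INTER_NEAREST))
o=imaging.get_calibration("scene")
q=P[225:262,240:280].reshape(-1,3)
u=np.array([np.cos(.281),np.sin(.281)]); s=(q[:,:2]-[.5098,-.09])@u; w=(q[:,:2]-[.5098,-.09])@[-u[1],u[0]]
m=(abs(s)<.029)&(abs(w)<.013)&(q[:,2]>.055)&(q[:,2]<.085); f=np.polyfit(s[m],q[m][:,2],1); print("slope",f,m.sum())
E
```

```text
now [ 0.5317 -0.0854  0.1655] [179.97  -0.2   16.35] F [-0.5  0.3  0.1] t 5.5833 [-0.54  0.39  0.74  1.98 -0.34  0.89 -0.91]
(0.4815, -0.3495, 0.165, -10.8) [-0.  -0.2 27.2] [-1.226e-01  2.393e-01  2.000e-04]
slope [-0.1760156   0.06865035] 177
```

View pics/c4.png

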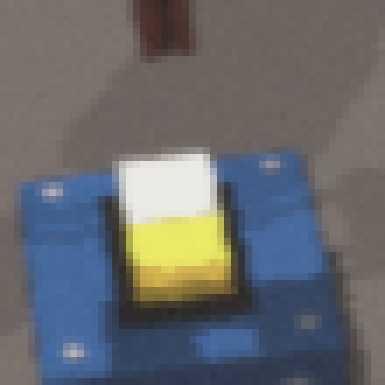

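The picture shows the yellow end down and the white end raised. The fitted slope is about 0.17 rad, so the antenna rocker is at its stop. Next is the power unit.

Call:
step_arm --pt "0 0 27.2 -0.1226 0.2393 0 0" --pt "0 0 27.2 -0.1226 0.2393 0 0" --pt "0 0 27.2 -0.1226 0.2393 0 0" --pt "0 0 27.2 -0.1226 0.2393 0 0" --pt "0 0 27.2 -0.1226 0.2393 0 0" --pt "0 0 27.2 -0.1226 0.2393 0 0" --pt "0 0 27.2 -0.1226 0.2393 0 0" --pt "0 0 27.2 -0.1226 0.2393 0 0" --pt "0 0 27.2 -0.1226 0.2393 0 0" --pt "0 0 27.2 -0.1226 0.2393 0.035 0" --pt "0 0 27.2 -0.1226 0.2393 0.068 0" --pt "0 0 27.2 -0.1226 0.2393 0.068 0"

```text
time_s: 6.63
tool_pos: [0.4781, -0.3438, 0.0898]
orientation: [-3.137, 0.01, -0.186]
ft_force: [-1.4, 1.6, 0.1]
finger_gap: 0.0006
```

```bash
python3 go.py .4815,-.3495,.095,-10.8;  python3 - <<'E'
from h import *
p,d=imaging.capture("scene"); P=cloud("scene",d)
a,b,c,e=140,180,200,240
cv2.imwrite("pics/p1.png",cv2.resize(p[b:e,a:c],None,fx=9,fy=9,interpolation=cv2.INTER_NEAREST))
E
```

```text
now [ 0.4781 -0.3438  0.0898] [-179.71    0.58  -10.66] F [-1.4  1.6  0.1] t 6.6333 [-0.02  0.62  0.75  1.91 -0.55  0.85 -0.74]
(0.4815, -0.3495, 0.095, -10.8) [-0.3  0.6  0.1] [ 0.0044  0.0049 -0.0053]
```

View pics/p1.png

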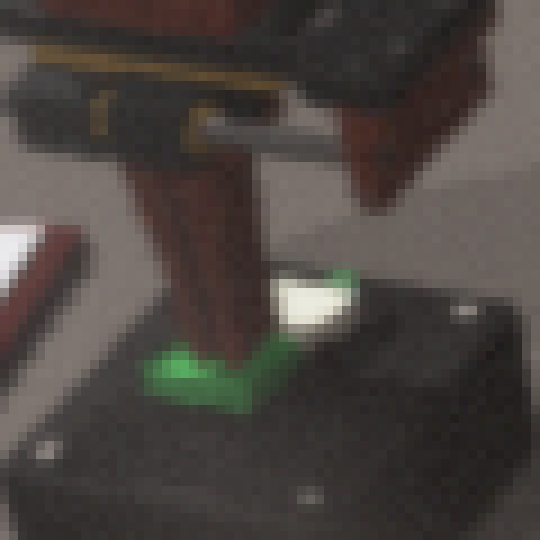

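Call:
step_arm --pt "0 0 0 0 0 0 0" --pt "0 0 0 0 0 0 0" --pt "0 0 0 0 0 0 0"

```text
time_s: 6.93
tool_pos: [0.4816, -0.3496, 0.0978]
orientation: [3.141, -0.003, -0.189]
ft_force: [1.1, 0.5, 0.6]
finger_gap: 0.0002
```

```bash
python3 go.py .4815,-.3495,.095,-10.8
```

```text
now [ 0.4816 -0.3496  0.0978] [ 1.7996e+02 -1.5000e-01 -1.0820e+01] F [1.1 0.5 0.6] t 6.9333 [-0.03  0.61  0.76  1.9  -0.55  0.85 -0.74]
(0.4815, -0.3495, 0.095, -10.8) [ 0.  -0.1 -0. ] [-0.0001 -0.0001  0.0028]
```

Call:
step_arm --pt "0 0 0 0 0 0.004 0" --pt "0 0 0 0 0 0.008 0" --pt "0 0 0 0 0 0.011 0" --pt "0 0 0 0 0 0.014 0" --pt "0 0 0 0 0 0.017 0" --pt "0 0 0 0 0 0.019 0" --pt "0 0 0 0 0 0.019 0"

```text
time_s: 7.52
tool_pos: [0.4819, -0.3496, 0.0774]
orientation: [3.141, -0.002, -0.189]
ft_force: [2.9, 0.9, 2.3]
finger_gap: 0.0005
```

Call:
step_arm --pt "0 0 0 0 0 0.001 0" --pt "0 0 0 0 0 0.002 0" --pt "0 0 0 0 0 0.002 0"

```text
time_s: 7.77
tool_pos: [0.4821, -0.3497, 0.0769]
orientation: [-3.141, -0.003, -0.189]
ft_force: [1.1, 3.6, 17.8]
finger_gap: 0.0001
```

Call:
step_arm --pt "0 0 0 0 0 0.001 0" --pt "0 0 0 0 0 0.001 0" --pt "0 0 0 0 0 0.001 0"

```text
time_s: 8.02
tool_pos: [0.4821, -0.3497, 0.0767]
orientation: [-3.14, -0.003, -0.189]
ft_force: [-0.5, 6.4, 25.6]
finger_gap: 0.0003
```

Call:
step_arm --pt "0 0 0 0 0 -0.04 0" --pt "0 0 0 0 0 -0.08 0" --pt "0 0 0 0 0 -0.125 0" --pt "0 0 0 0 0 -0.125 0" --pt "0 0 0 0 0 -0.125 0" --pt "0 0 0 0 0 -0.125 0"

```text
time_s: 8.52
tool_pos: [0.4799, -0.3488, 0.1982]
orientation: [-3.141, 0.001, -0.189]
ft_force: [-0.5, 0.7, -1.0]
finger_gap: 0.0004
```

```bash
python3 go.py .51,-.05,.2,30 .436,.2985,.18,70.6;  python3 - <<'E'
from h import *
p,d=imaging.capture("scene"); P=cloud("scene",d)
cv2.imwrite("pics/p2.png",cv2.resize(p[180:280,130:290],None,fx=5,fy=5,interpolation=cv2.INTER_NEAREST))
def fit(P,o,yaw,h,roi):
    a,b,c,e=roi;q=P[b:e,a:c].reshape(-1,3)
    u=np.array([np.cos(yaw),np.sin(yaw)]); s=(q[:,:2]-o)@u; w=(q[:,:2]-o)@[-u[1],u[0]]
    m=(abs(s)<.027)&(abs(w)<.012)&(q[:,2]>h-.012)&(q[:,2]<h+.012); print(np.round(np.polyfit(s[m],q[m][:,2],1),4),m.sum())
fit(P,[.5098,-.09],.281,.069,(240,222,280,262))
fit(P,[.4595,-.3445],-.187,.079,(145,200,190,235))
fit(cloud("scene",np.load("scened.npy")),[.4595,-.3445],-.187,.079,(145,200,190,235))
E
```

```text
now [ 0.4799 -0.3488  0.1982] [-1.7995e+02  6.0000e-02 -1.0840e+01] F [-0.5  0.7 -1. ] t 8.5167 [-0.11  0.49  0.87  1.82 -0.43  1.03 -0.83]
(0.51, -0.05, 0.2, 30.0) [ -0.1   0.  -40.8] [-0.0266 -0.2991 -0.0015]
(0.436, 0.2985, 0.18, 70.6) [ -0.1   0.  -81.4] [-0.1649 -0.6274  0.0189]
[-0.156   0.0691] 146
[-0.1559  0.0787] 129
[0.134  0.0798] 85
```

View pics/p2.png

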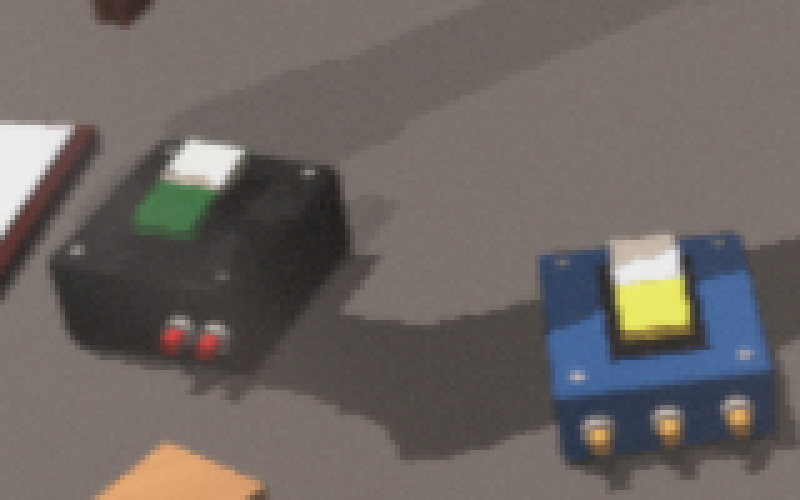

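Both rockers fit at 0.156 rad with their coloured ends down. I'll move to the microphone by way of a waypoint.

Call:
step_arm --pt "0 0 -40.8 -0.027 -0.299 0 0" --pt "0 0 -40.8 -0.027 -0.299 0 0" --pt "0 0 -40.8 -0.027 -0.299 0 0" --pt "0 0 -40.8 -0.027 -0.299 0 0" --pt "0 0 -40.8 -0.027 -0.299 0 0" --pt "0 0 -40.8 -0.027 -0.299 0 0" --pt "0 0 -40.8 -0.027 -0.299 0 0" --pt "0 0 -40.8 -0.027 -0.299 0 0" --pt "0 0 -40.8 -0.027 -0.299 0 0"

```text
time_s: 9.32
tool_pos: [0.5094, -0.0466, 0.1972]
orientation: [-3.139, 0.003, 0.53]
ft_force: [0.1, -0.6, -0.6]
finger_gap: 0.0005
```

```bash
python3 go.py .436,.2985,.2,70.6
```

```text
now [ 0.5094 -0.0466  0.1972] [-1.7988e+02  1.7000e-01  3.0350e+01] F [ 0.1 -0.6 -0.6] t 9.3167 [-0.61  0.28  0.7   2.   -0.22  0.94 -0.84]
(0.436, 0.2985, 0.2, 70.6) [ -0.2   0.1 -40.3] [ 0.111  -0.3349 -0.0024]
```

Call:
step_arm --pt "0 0 -40.3 0.111 -0.335 0 0" --pt "0 0 -40.3 0.111 -0.335 0 0" --pt "0 0 -40.3 0.111 -0.335 0 0" --pt "0 0 -40.3 0.111 -0.335 0 0" --pt "0 0 -40.3 0.111 -0.335 0 0" --pt "0 0 -40.3 0.111 -0.335 0 0" --pt "0 0 -40.3 0.111 -0.335 0 0" --pt "0 0 -40.3 0.111 -0.335 0 0" --pt "0 0 -40.3 0.111 -0.335 0 0" --pt "0 0 -40.3 0.111 -0.335 0 0" --pt "0 0 -40.3 0.111 -0.335 0 0" --pt "0 0 -40.3 0.111 -0.335 0 0"

```text
time_s: 10.32
tool_pos: [0.44, 0.2921, 0.1981]
orientation: [-3.142, 0.003, 1.223]
ft_force: [1.1, -0.2, 0.4]
finger_gap: 0.0006
```

```bash
python3 go.py .436,.2985,.12,70.6
```

```text
now [0.44   0.2921 0.1981] [-1.800e+02  1.500e-01  7.005e+01] F [ 1.1 -0.2  0.4] t 10.3167 [-1.04  0.27  0.41  1.95 -0.13  0.94 -0.92]
(0.436, 0.2985, 0.12, 70.6) [-0.   0.1 -0.5] [ 0.0048 -0.0059  0.0781]
```

Call:
step_arm --pt "0 0 0 0 0 0.03 0" --pt "0 0 0 0 0 0.06 0" --pt "0 0 0 0 0 0.09 0" --pt "0 0 0 0 0 0.1 0" --pt "0 0 0 0 0 0.1 0" --pt "0 0 0 0 0 0.1 0"

```text
time_s: 10.82
tool_pos: [0.44, 0.2937, 0.0995]
orientation: [3.141, 0.001, 1.224]
ft_force: [-0.5, 0.1, 0.5]
finger_gap: 0.0007
```

```bash
python3 go.py .436,.2985,.06,70.6;  python3 - <<'E'
from h import *
p,d=imaging.capture("scene")
cv2.imwrite("pics/m1.png",cv2.resize(p[180:280,370:470],None,fx=6,fy=6,interpolation=cv2.INTER_NEAREST))
p,d=imaging.capture("top")
cv2.imwrite("pics/m1t.png",cv2.resize(p[200:310,150:280],None,fx=5,fy=5,interpolation=cv2.INTER_NEAREST))
E
```

```text
now [0.44   0.2937 0.0995] [1.7999e+02 5.0000e-02 7.0100e+01] F [-0.5  0.1  0.5] t 10.8167 [-1.    0.42  0.36  2.03 -0.21  0.73 -0.85]
(0.436, 0.2985, 0.06, 70.6) [ 0.   0.  -0.5] [ 0.0032 -0.0054  0.0395]
```

View pics/m1.png

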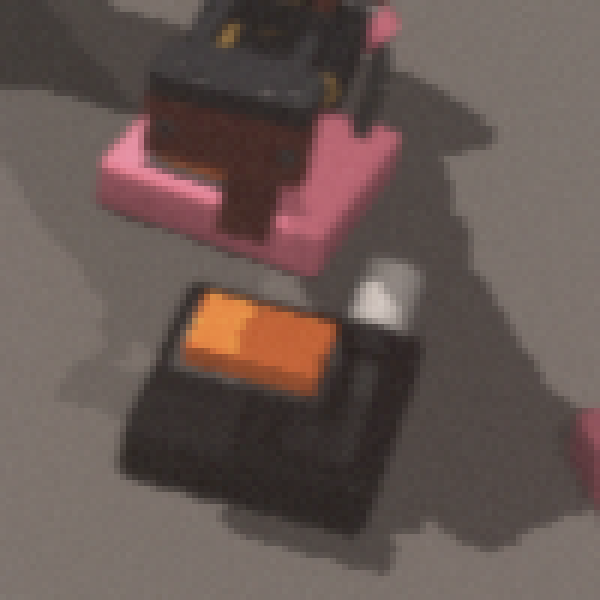

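View pics/m1t.png

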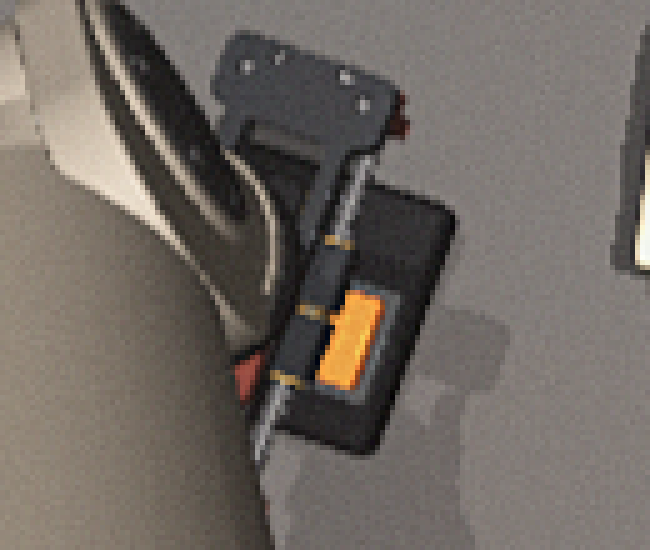

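The talk bar of the black mic shows at (260,340) in the 6x scene crop, clear of the silver head at (385,300). My predicted gap from gripper body to head is about 14 mm. I'm descending now.

Call:
step_arm --pt "0 0 0 0 -0.004 0.01 0" --pt "0 0 0 0 -0.004 0.02 0" --pt "0 0 0 0 -0.004 0.03 0" --pt "0 0 0 0 -0.004 0.04 0" --pt "0 0 0 0 -0.004 0.048 0" --pt "0 0 0 0 -0.004 0.048 0" --pt "0 0 0 0 -0.004 0.048 0"

```text
time_s: 11.5
tool_pos: [0.4351, 0.2961, 0.0503]
orientation: [-3.141, 0.001, 1.226]
ft_force: [0.8, -0.3, 0.0]
finger_gap: 0.0005
```

```bash
python3 go.py ;  python3 - <<'E'
from h import *
p,d=imaging.capture("scene")
cv2.imwrite("pics/m2.png",cv2.resize(p[180:280,370:470],None,fx=6,fy=6,interpolation=cv2.INTER_NEAREST))
E
```

```text
now [0.4351 0.2961 0.0503] [-1.7997e+02  8.0000e-02  7.0240e+01] F [ 0.8 -0.3  0. ] t 11.5 [-0.97  0.49  0.32  2.06 -0.26  0.63 -0.82]
```

View pics/m2.png

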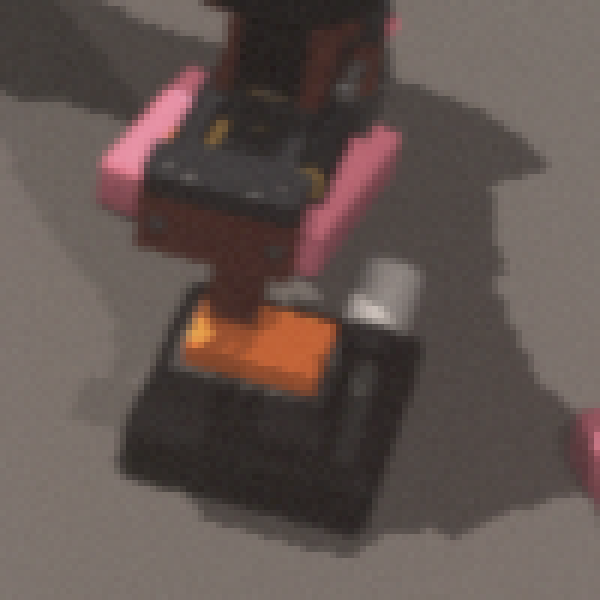

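```bash
python3 - <<'E'
from h import *
p,d=imaging.capture("scene");P=cloud("scene",d)
for v in range(205,250,2): print(v,[tuple(np.round(P[v,u],3).tolist()) for u in (402,409,412)],p[v,409])
E
```

```text
205 [(0.495, 0.261, 0.174), (0.494, 0.277, 0.175), (0.462, 0.29, 0.154)] [60 58 61]
207 [(0.503, 0.26, 0.174), (0.499, 0.277, 0.173), (0.502, 0.284, 0.175)] [64 63 68]
209 [(0.509, 0.26, 0.172), (0.511, 0.276, 0.174), (0.508, 0.283, 0.173)] [64 64 67]
211 [(0.516, 0.259, 0.172), (0.519, 0.275, 0.174), (0.514, 0.283, 0.172)] [61 61 65]
213 [(0.511, 0.261, 0.162), (0.522, 0.275, 0.171), (0.521, 0.282, 0.171)] [42 43 47]
215 [(0.513, 0.261, 0.158), (0.525, 0.276, 0.167), (0.525, 0.282, 0.168)] [40 44 55]
217 [(0.512, 0.262, 0.151), (0.522, 0.277, 0.159), (0.521, 0.284, 0.159)] [38 44 69]
219 [(0.509, 0.263, 0.143), (0.514, 0.279, 0.147), (0.515, 0.286, 0.149)] [38 42 66]
221 [(0.509, 0.264, 0.137), (0.513, 0.28, 0.141), (0.516, 0.287, 0.144)] [43 47 71]
223 [(0.327, 0.296, -0.0), (0.518, 0.28, 0.139), (0.52, 0.287, 0.141)] [45 49 73]
225 [(0.338, 0.295, 0.0), (0.446, 0.295, 0.08), (0.519, 0.288, 0.134)] [39 43 68]
227 [(0.35, 0.294, 0.002), (0.448, 0.295, 0.075), (0.448, 0.303, 0.075)] [38 42 66]
229 [(0.395, 0.287, 0.029), (0.446, 0.296, 0.067), (0.447, 0.304, 0.068)] [41 45 69]
231 [(0.41, 0.285, 0.032), (0.443, 0.298, 0.058), (0.444, 0.305, 0.059)] [40 45 68]
233 [(0.422, 0.284, 0.034), (0.444, 0.298, 0.053), (0.445, 0.306, 0.053)] [44 58 99]
235 [(0.443, 0.281, 0.044), (0.441, 0.3, 0.044), (0.445, 0.307, 0.047)] [ 49  81 152]
237 [(0.45, 0.281, 0.043), (0.451, 0.299, 0.045), (0.448, 0.307, 0.042)] [ 51  87 168]
239 [(0.456, 0.28, 0.041), (0.456, 0.299, 0.042), (0.459, 0.306, 0.044)] [ 51  83 156]
241 [(0.457, 0.281, 0.034), (0.459, 0.299, 0.037), (0.462, 0.306, 0.04)] [ 46  72 132]
243 [(0.457, 0.282, 0.027), (0.461, 0.3, 0.032), (0.462, 0.307, 0.033)] [57 61 73]
245 [(0.469, 0.281, 0.03), (0.466, 0.299, 0.029), (0.468, 0.307, 0.031)] [41 43 50]
247 [(0.478, 0.28, 0.031), (0.475, 0.298, 0.03), (0.476, 0.306, 0.031)] [44 45 50]
249 [(0.486, 0.279, 0.03), (0.486, 0.297, 0.032), (0.483, 0.306, 0.03)] [38 40 46]
```

Depth puts the finger tip over the bar at z ≈ 0.05. The gripper's end bracket is at 0.13, which clears everything. Pressing.

Call:
step_arm --pt "0 0 0 0 0 0.003 0" --pt "0 0 0 0 0 0.006 0" --pt "0 0 0 0 0 0.008 0" --pt "0 0 0 0 0 0.01 0" --pt "0 0 0 0 0 0.011 0" --pt "0 0 0 0 0 0.011 0"

```text
time_s: 12.1
tool_pos: [0.4357, 0.2967, 0.0402]
orientation: [3.141, -0.001, 1.226]
ft_force: [0.5, 0.8, 4.7]
finger_gap: 0.0007
```

Call:
step_arm --pt "0 0 0 0 0 0.001 0" --pt "0 0 0 0 0 0.0015 0" --pt "0 0 0 0 0 0.0015 0"

```text
time_s: 12.35
tool_pos: [0.4357, 0.2967, 0.0388]
orientation: [3.141, -0.001, 1.226]
ft_force: [-0.4, 0.3, 4.0]
finger_gap: 0.0002
```

Call:
step_arm --pt "0 0 0 0 0 0.001 0" --pt "0 0 0 0 0 0.002 0" --pt "0 0 0 0 0 0.002 0"

```text
time_s: 12.6
tool_pos: [0.4358, 0.2968, 0.0383]
orientation: [-3.141, -0.001, 1.226]
ft_force: [-4.9, -2.1, 23.3]
finger_gap: 0.0004
```

Call:
step_arm --pt "0 0 0 0 0 -0.001 0" --pt "0 0 0 0 0 -0.001 0" --pt "0 0 0 0 0 -0.001 0" --pt "0 0 0 0 0 -0.001 0"

```text
time_s: 12.93
tool_pos: [0.4357, 0.2968, 0.0386]
orientation: [3.142, -0.001, 1.226]
ft_force: [-2.5, -1.2, 13.5]
finger_gap: 0.0007
```

```bash
python3 go.py ;  python3 - <<'E'
from h import *
p,d=imaging.capture("scene");P=cloud("scene",d)
cv2.imwrite("pics/m3.png",p)
def fit(P,o,yaw,h,roi):
    a,b,c,e=roi;q=P[b:e,a:c].reshape(-1,3)
    u=np.array([np.cos(yaw),np.sin(yaw)]); s=(q[:,:2]-o)@u; w=(q[:,:2]-o)@[-u[1],u[0]]
    m=(abs(s)<.027)&(abs(w)<.012)&(q[:,2]>h-.012)&(q[:,2]<h+.012); print(np.round(np.polyfit(s[m],q[m][:,2],1),4),m.sum())
fit(P,[.5098,-.09],.281,.069,(240,222,280,262))
fit(P,[.4595,-.3445],-.187,.079,(145,200,190,235))
fit(P,[.516,.102],-.14,.079,(315,225,355,265))
print("bar z",np.round([P[v,u,2] for v,u in((237,402),(238,415),(240,420))],4))
o=cv2.imread("pics/scene0.png");
H=cv2.matchTemplate
for n,(a,b,c,e) in dict(mug=(290,275,350,330),carton=(145,265,190,312),tape=(385,285,433,325),micfront=(385,243,445,270)).items():
    r=H(p[b-8:e+8,a-8:c+8],o[b:e,a:c],cv2.TM_CCOEFF_NORMED);print(n,np.array(cv2.minMaxLoc(r)[3])-8,round(r.max(),3))
E
```

```text
now [0.4357 0.2968 0.0386] [ 1.800e+02 -6.000e-02  7.024e+01] F [-2.5 -1.2 13.5] t 12.9333 [-0.96  0.51  0.31  2.07 -0.27  0.6  -0.81]
[-0.1411  0.0691] 143
[-0.1598  0.0786] 127
[0.145  0.0796] 103
bar z [0.0367 0.0381 0.0366]
mug [0 0] 0.998
carton [0 0] 0.999
tape [0 0] 0.997
micfront [0 0] 0.918
```

View pics/m3.png

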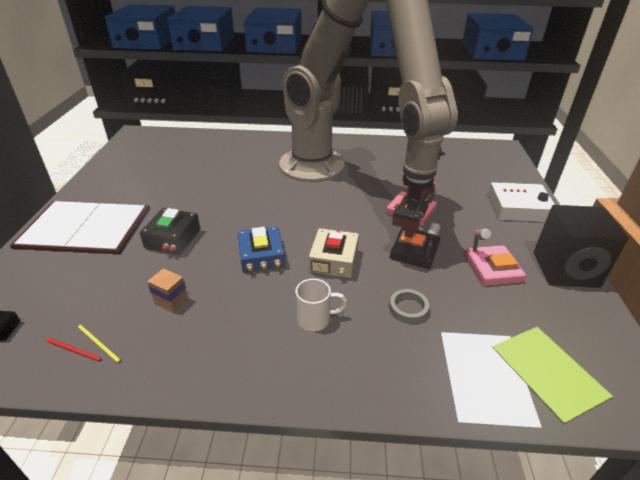

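The bar top is at about 37–38 mm, so it is fully down, held at 13.5 N. Both rockers are on, the amplifier is off and nothing loose has moved. Handing in.

```bash
python3 -c "
from cell import finish_job; print(finish_job())"
```

```text
the job is handed in; nothing more can be done
None
```

I pressed the antenna rocker's yellow end down, then the power rocker's green end, each to its stop. Then I pushed the black microphone's talk bar fully down with the closed fingers. I handed the job in at about 13 s, still holding the bar down; no verdict was reported.

Last checks, from the scene camera and the force sensor:

| Check | Result |
|---|---|
| Antenna rocker | fitted at about 0.14 rad on the yellow side (limit 0.10) |
| Power rocker | fitted at about 0.16 rad on the green side (limit 0.10) |
| Amplifier rocker | still off, fitted at about -0.145 rad |
| Talk bar top | 37–38 mm above the desk against 44 mm released, so fully down |
| Force on the fingers | about 13.5 N |
| Mug, carton and tape | no shift in the image against the first picture |
| Microphone | no shift in the image, though its match was weaker (0.92) because of the arm's shadow |

Two measurements disagreed with what I expected:
- **Cameras:** the two cameras differed by about 3–8 mm in position. I leaned towards the scene camera, because it agreed with the arm's own position.
- **Fingertips:** the closed fingertips sat about at the TCP, not 22 mm ahead of it. I found the contacts by force instead.

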